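Set and lock the bench gas regulator

TASK

On the bench gas regulator (the grey plate with the bar-shaped knob, the gauge and the steel fork lock), turn the knob clockwise until the white pointer line on it lines up with the long thick mark on the dial. Then slide the fork lock along its rails, fully home, so that its two tines straddle the knob, leaving the knob on its mark. Leave the separate round-headed gas tap and the wash bottle as they are.

Things in the scene. Friction and masses are not known exactly. Their poses are not given: they have to be found in the camera images.
- knob (a joint): Angle of the regulator's knob about its upright axis, rad: 0 with the pointer on the long thick mark, growing clockwise seen from above. It starts 0.6 to 1.3 rad short (negative); stops at -1.5 and 0.7, none at the mark. Friction torque about 0.05 N m; it stays where it is left.
- knob_grip (a point): Point on the knob's axis, 52 mm above the table; turns with the knob. The black bar grip is 14 mm thick (this point's x), 42 mm long (its y), 45 mm tall, top 65 mm above the table, on a 44 mm round skirt, 20 mm above the table. A white pointer line runs along its top to the +y end. On the mark the bar lies along the lock's sliding direction, pointer away from the lock, towards the gauge.
- lock (a joint): Travel of the fork lock along its rails, m: 0 parked at the stop away from the knob (starts within 12 mm of it), 0.070 fully home at the other stop. Friction about 1.5 N plus 3 N per m/s; stays where it is left. The tines reach the knob's bar at about 0.040; a knob well off its mark blocks them.
- lock_tab (a point): Point on the centre line of the lock's upright steel tab, 60 mm above the table. Tab 20 x 20 mm, 43 mm tall, top 76 mm above the table, on a carriage 52 mm wide, 34 mm above the table. +y is the sliding direction towards the knob; x is across. At travel 0 the tab is 130 mm from the knob's axis, home 60 mm. Two tines, 26 mm apart, reach 70 mm ahead of the tab's centre, tops 34 mm above the table.
- tap (a joint): Bystander. Angle (rad) of the round black head (42 mm across, top 69 mm above the table) of a separate small brass gas tap fixed to the bench on the other side, left or right, from the regulator; 0 at the start, to be left there. It has no lock and no plate.
- bottle: Bystander. Loose white wash bottle, 64 mm across, 150 mm high, with a red cap; standing on the bench beyond the work. Origin at the centre of its underside.
- regulator: Grey base plate fixed to the bench, 90 mm (x) by 220 mm (y), 12 mm thick; origin at the centre of its underside, +y the lock's sliding direction. Knob axis at y = +55 mm, tab at y = -75 mm when parked, rails 24 mm high at x = +-32 mm, round gauge (54 mm across, 39 mm high) at y = +145 mm, dial 76 mm across with the mark on its +y side.

How it is judged:
By the outcome, as a careful person would: the job done as asked, in the order asked, and still so for the second after the job is handed in, with the robot touching nothing.
It also fails if it takes over 40 s, if anything falls off the work surface, if the arm or the gripper's body presses on something with over 40 N, if the wrist force passes 120 N, or if a joint passes its speed limit or range.

ROBOT

A 6-joint arm with a two-finger parallel gripper is mounted at the origin on the work surface. World frame = base frame: x ahead of the robot, y to its left, z up, the work surface at z = 0. Lengths are in mm, angles in degrees, forces in N, time in s.
With the tool pointing down it reaches from about 300 to 775 mm from the base axis. Payload 14.6 kg.
Tool frame: the origin (TCP) lies at the very end of the fingers, on their centre line; the grasp point (between the pads) lies 19 mm behind it; z points along the fingers, y is the direction in which the jaws open and shut (so a half turn about z gives the same grasp; the last joint's range is limited). The gripper opens to 94 mm and grips with 3 to 60 N. Pads are 16 mm wide; open, the fingers measure 119 mm over their backs; the gripper's body (75 mm by 177 mm) begins 78 mm behind the grasp point.
Start: joints at [-72.342, 17.183, 87.147, -0, 75.671, -3.816], TCP at [201.34, -511.812, 205.446] pointing down, gripper open.
Joint ranges: [-173.82, 173.82], [-45.26, 126.66], [13.44, 144.39], [-59.66, 239.66], [0, 175.72], [-146.38, 146.38]. Speed limits (degrees/s): [127.2, 127.2, 147.25, 180, 180, 180].

INTERFACE

Orientations are given as [roll, pitch, yaw] about the fixed x, y, z axes, in that order (R = Rz(yaw) Ry(pitch) Rx(roll)).
In Python, from station import bot, eyes, order gives the robot as it stands.
- The arm moves only by the tool drive_tool, never from a script. Its argument "motion" is a list of rows, each an object of numbers: "jaw": the opening, from -1 (shut) to 1 (fully open); "dx", "dy", "dz": the shift along the tool's x, y, z in mm; "wx", "wy", "wz": the turn, a rotation vector about the tool's x, y, z in rad. In form: [{"jaw": .., "dx": .., "dy": .., "dz": .., "wx": .., "wy": .., "wz": ..}, ...]. A call has 1 to 8 rows; each row is the pose to reach, as a shift and turn from the pose measured when the call began, along the tool's axes at that moment; what a row does not reach only later rows make up. A row lasts 1/8 s, in which the tool goes at most 62.5 mm and 10.7 degrees, less where a joint would pass 70% of its speed; a pose out of reach is approached as far as the arm can. A call with a gripper value outside its range is refused whole. The fingers move at their own pace and stop on an object; "force" is the grip in N (left out, the last holds). Time passes only in rows, so rows that repeat a pose let the fingers close. It gives the time, the measured TCP pose, the force and the opening at its end, in the units of the state.
- bot.read_state(): the state, without advancing time (a new reading comes with each control period).
- eyes.get_image(name): name is "scene" or "top"; returns a dict with "frame" (480x640x3 uint8, red, green, blue), "fx", "fy", "cx", "cy" (pixels), "R" (3x3) and "t" (3): a world point X has camera coordinates R X + t. Camera axes: x right, y down, z forward; pixel columns grow to the right and rows downward; lengths in mm; the calibration is good to about 2 mm. A picture is of the moment at which its call begins. There is no depth.
- order.hand_in(): hands the job in, once; it reports no verdict.
The state is a dict: "time_s": time; "q": joint angles; "dq": joint speeds; "tau": joint torques, N m; "eef_pos": TCP position; "tcp_rot": TCP orientation; "force": force on the tool from outside, world axes, zero at the start; "torque": the same for the moment, N m; "grip_width": opening from 0.0 (shut) to 1.0 (fully open).
Only numpy, scipy, OpenCV 4.12 (cv2) and the standard library are available. Lean on these libraries where they do the work, as an engineer would, in place of code of your own. Each camera call takes 0.05 s, during which the arm holds its last target.

## Working session

There is one attempt and no reset: what is moved stays moved. The work goes in short steps, Python scripts to look and compute and a tool call to move; the robot and the scene stay as the last step left them, time stands still between calls to the robot, and variables do not carry over. Pictures are saved under pics/ and viewed, and the job is handed in when it is done.

Besides the shell and the picture viewer there is one more tool, called as name(argument=value, ...), one argument or row to a line, values as JSON. drive_tool: Moves the arm, as the interface text tells. Its arguments: {"type":"object","properties":{"motion":{"type":"array","items":{"type":"object","properties":{"jaw":{"type":"number"},"dx":{"type":"number"},"dy":{"type":"number"},"dz":{"type":"number"},"wx":{"type":"number"},"wy":{"type":"number"},"wz":{"type":"number"}}}},"force":{"type":"number"}},"required":["motion"]}

```bash
mkdir -p pics; ls; python3 - <<'E'
from station import bot, eyes, order
import cv2
print(bot.read_state())
for n in("scene","top"):
    d=eyes.get_image(n); cv2.imwrite(f"pics/{n}0.png",d["frame"][:,:,::-1])
    print(n,d["fx"],d["fy"],d["cx"],d["cy"],d["R"],d["t"])
E
```

```text
pics
{'time_s': 0.0, 'q': array([-7.23417612e+01,  1.72159000e+01,  8.71795452e+01, -1.55861685e-03,
        7.56710824e+01, -3.81642720e+00]), 'dq': array([ 0.0614995 ,  0.07092321,  0.02397858, -0.0225    , -0.03855114,
        0.04406969]), 'tau': array([ 8.55446451e-04, -5.31803226e+01, -3.52739596e+01,  7.08506349e-02,
        2.42993556e-02, -1.26439249e-04]), 'eef_pos': array([ 201.25573941, -511.57440776,  204.8893108 ]), 'tcp_rot': array([-1.79933519e+02, -2.92174365e-03,  2.14750509e+01]), 'force': array([-0.4867012 , -0.2151175 ,  0.88766591]), 'torque': array([-0.01423067,  0.02727303, -0.00906706]), 'grip_width': 1.0023093642432217}
scene 488.4874674740775 488.4874674740775 315.20163284111055 235.90257869866886 [[-0.63339148  0.77383099 -0.00091157]
 [ 0.66125591  0.54063458 -0.52005276]
 [-0.40194011 -0.32999976 -0.85413365]] [ 432.38880417 -398.15271683  997.28734686]
top 563.8990478883757 563.8990478883757 316.149003609749 239.86992105696646 [[ 0.02011786 -0.99979321  0.00296941]
 [-0.99531776 -0.02030847 -0.09449936]
 [ 0.09454012 -0.00105439 -0.99552049]] [-23.05863841 644.1601746  848.98398384]
```

View pics/scene0.png

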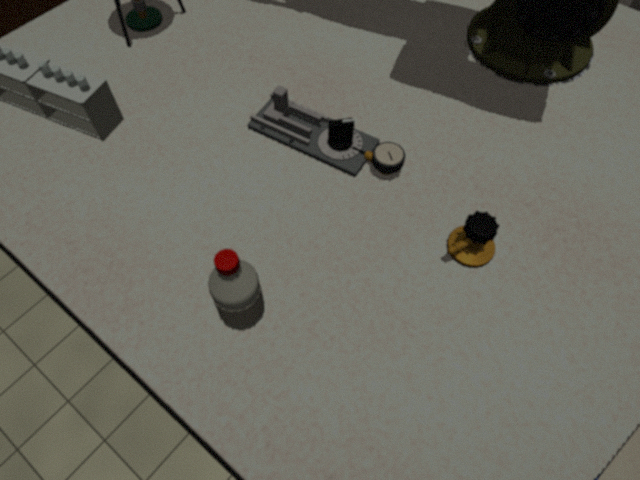

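View pics/top0.png

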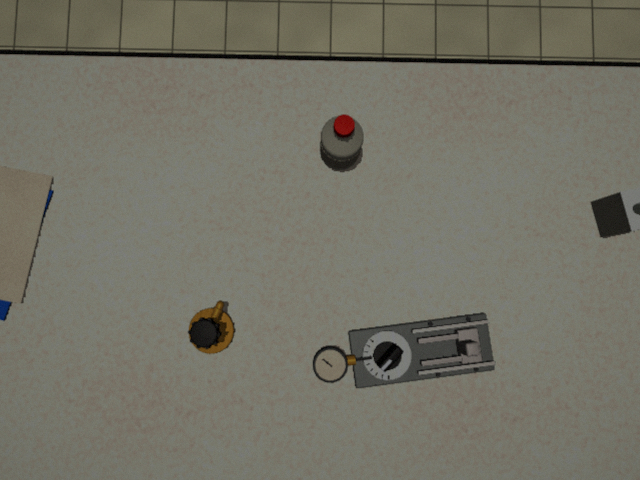

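The top view shows the regulator at about (420,350), with the gauge on the left at (330,364), the knob at (387,356) and the tab at (470,347). The tap is at (210,330) and the bottle at (342,140). I'll zoom in and measure.

```bash
cat > h.py <<'E'
import numpy as np,cv2
from station import bot,eyes,order
def pix2w(d,u,v,z):
    R=np.array(d["R"]);t=np.array(d["t"])
    r=R.T@np.array([(u-d["cx"])/d["fx"],(v-d["cy"])/d["fy"],1]); c=-R.T@t
    return c+r*(z-c[2])/r[2]
def w2pix(d,X):
    p=np.array(d["R"])@np.array(X,float)+np.array(d["t"]); return np.array([d["fx"]*p[0]/p[2]+d["cx"],d["fy"]*p[1]/p[2]+d["cy"]])
def crop(d,x0,y0,w,h,s,name):
    f=d["frame"][y0:y0+h,x0:x0+w,::-1]
    f=cv2.resize(f,None,fx=s,fy=s,interpolation=cv2.INTER_CUBIC)
    f=np.clip(f.astype(float)*1.6,0,255).astype(np.uint8)
    cv2.imwrite(name,f)
E
python3 - <<'E'
from h import *
d=eyes.get_image("top"); crop(d,305,300,200,100,4,"pics/topz.png")
np.save("pics/x.npy",d["frame"])
d=eyes.get_image("scene"); crop(d,240,80,180,110,4,"pics/scz.png")
E
```

```text
(no output)
```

View pics/topz.png

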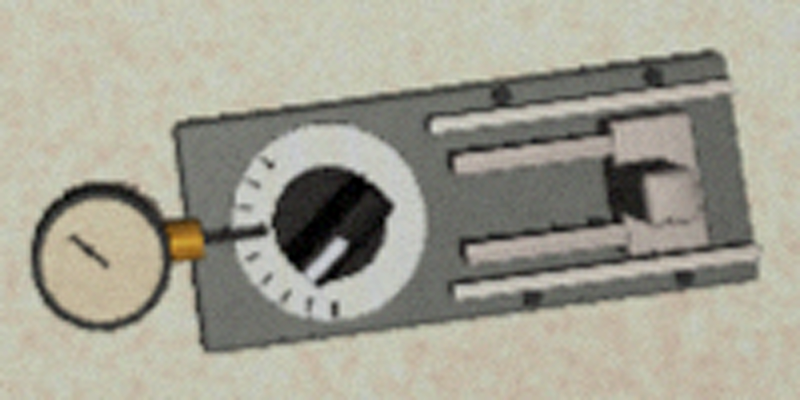

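View pics/scz.png

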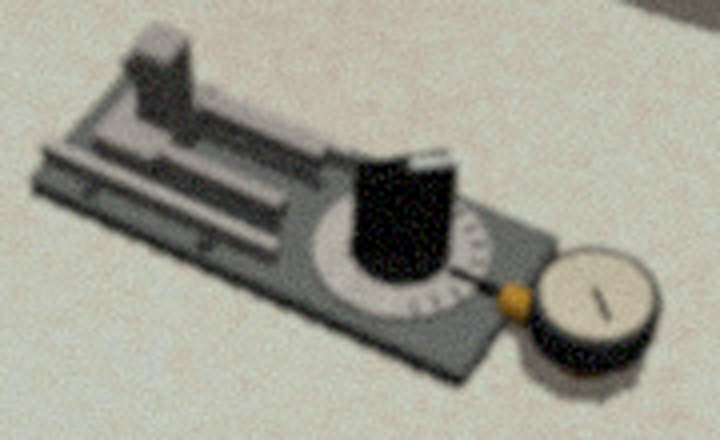

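```bash
python3 - <<'E'
from h import *
d=eyes.get_image("top")
P=lambda x,y,z: pix2w(d,305+(x+.5)/4-.5,300+(y+.5)/4-.5,z)
c=np.array([P(*p,12) for p in[(175,123),(717,50),(760,278),(207,351)]]);print(c)
ctr=c.mean(0); print("ctr",ctr,np.linalg.norm(c[0]-c[1]),np.linalg.norm(c[1]-c[2]))
ay=(c[0]+c[3]-c[1]-c[2])[:2]; ay/=np.linalg.norm(ay); ang=np.degrees(np.arctan2(ay[1],ay[0]));print("slide dir",ay,ang)
print("edges",[np.degrees(np.arctan2(*(a-b)[[1,0]])) for a,b in((c[0],c[1]),(c[3],c[2]),(c[0],c[3]),(c[1],c[2]))])
k=ctr[:2]+55*ay; print("knob from plate",k,"dial",P(329,222,13), "gauge",P(100,256,39),"pred",ctr[:2]+145*ay)
a,b=P(343,241,65),P(313,280,65); print("pointer",a,b,np.degrees(np.arctan2(*(b-k.tolist()[0:0] if 0 else b-a)[[1,0]])))
print("from axis",np.degrees(np.arctan2(b[1]-k[1],b[0]-k[0])),np.linalg.norm(b[:2]-k))
ax=np.array([ay[1],-ay[0]])
tab=P(670,195,76); print("tab",tab, (tab[:2]-ctr[:2])@ay,(tab[:2]-ctr[:2])@ax)
s=eyes.get_image("scene")
# check overlay in scene & top
for D,n in((d,"t"),(s,"s")):
    f=D["frame"][:,:,::-1].copy(); f=cv2.resize(f,None,fx=4,fy=4,interpolation=cv2.INTER_CUBIC)
    def L(pts,col,cl=True):
        q=np.array([(w2pix(D,p)+.5)*4-.5 for p in pts]).round().astype(int); cv2.polylines(f,[q],cl,col,1)
    W=lambda x,y,z:[*(ctr[:2]+x*ax+y*ay),z]
    L([W(x,y,12) for x,y in((-45,-110),(45,-110),(45,110),(-45,110))],(0,0,255))
    L([W(38*np.cos(t),55+38*np.sin(t),13) for t in np.linspace(0,6.28,40)],(0,255,0))
    L([W(27*np.cos(t),145+27*np.sin(t),39) for t in np.linspace(0,6.28,40)],(0,255,0))
    th=-0.95
    # pointer along +y rotated by -th ccw
    R=lambda x,y:(x*np.cos(-th)-y*np.sin(-th),55+x*np.sin(-th)+y*np.cos(-th))
    L([W(*R(x,y),65) for x,y in((-7,-21),(7,-21),(7,21),(-7,21))],(255,0,255))
    L([W(*R(0,0),65),W(*R(0,21),65)],(255,0,0),False)
    t=(tab[:2]-ctr[:2])@ay
    L([W(x,t+y,76) for x,y in((-10,-10),(10,-10),(10,10),(-10,10))],(0,255,255))
    x0,y0,w,h=(305,300,200,100) if n=="t" else (240,80,180,110)
    cv2.imwrite(f"pics/ov_{n}.png",f[y0*4:(y0+h)*4,x0*4:(x0+w)*4])
E
```

```text
[[ 504.66589705  -63.44924151   12.        ]
 [ 537.35573575 -276.43515645   12.        ]
 [ 449.39858976 -292.51253555   12.        ]
 [ 417.25436955  -77.17496242   12.        ]]
ctr [ 477.16864803 -177.39297398   12.        ] 215.47998867592614 89.41443758807668
slide dir [-0.14966222  0.98873718] 98.60735232814703
edges [np.float64(98.72586699991635), np.float64(98.49005887994653), np.float64(8.923952534346695), np.float64(10.358542613900573)]
knob from plate [ 468.93722583 -123.01242885] dial [ 467.69860242 -124.05779601   13.        ] gauge [456.03411769 -34.16772949  39.        ] pred [455.46762588 -34.02608227]
pointer [ 466.37579451 -122.56331191   65.        ] [ 452.0763304  -111.66820634   65.        ] 142.69535261401336
from axis 146.06683790680927 20.321938376986175
tab [ 486.4256044 -239.7903156   76.       ] -63.07998850785412 -0.1858278051280003
```

View pics/ov_t.png

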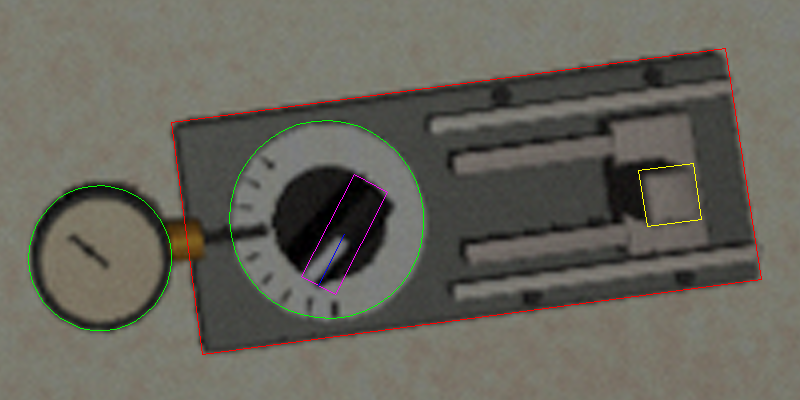

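View pics/ov_s.png

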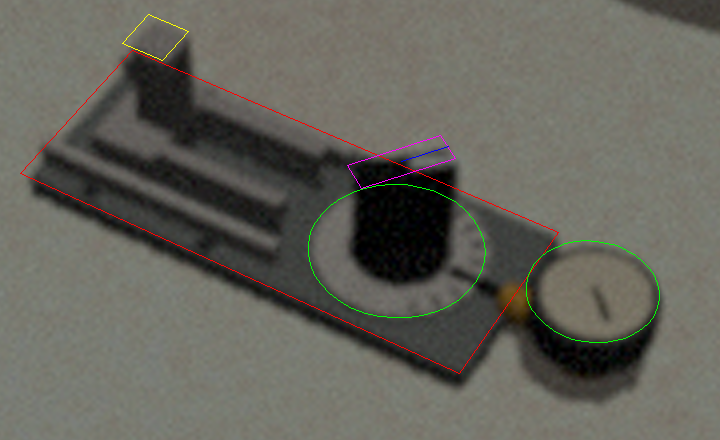

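```bash
cat >> h.py <<'E'
from scipy.spatial.transform import Rotation as Ro
def delta(pos,yaw):
    s=bot.read_state(); R=Ro.from_euler('xyz',s['tcp_rot'],degrees=True)
    T=Ro.from_euler('xyz',[180,0,yaw],degrees=True)
    dp=R.inv().apply(np.array(pos,float)-s['eef_pos']); w=(R.inv()*T).as_rotvec()
    print("d",dp.round(2),"w",w.round(4))
def st():
    s=bot.read_state(); print(round(s['time_s'],2),s['eef_pos'].round(2),s['tcp_rot'].round(2),"F",s['force'].round(1),"T",s['torque'].round(2),"g",round(s['grip_width'],3),"q6",s['q'][5].round(1))
E
python3 -c "
from h import *
st();delta([468,-124,205],98.6);delta([468,-124,150],143.5)"
```

```text
0.3 [ 201.32 -511.73  205.26] [-179.98   -0.     21.47] F [-0.1 -0.2  0.4] T [-0.02 -0.   -0.02] g 0.997 q6 -3.8
d [ 3.9010e+02 -2.6319e+02  3.8000e-01] w [-3.0000e-04 -3.0000e-04 -1.3461e+00]
d [ 390.1  -263.17   55.38] w [-2.0000e-04 -4.0000e-04 -2.1298e+00]
```

drive_tool(
  motion=[
    {"jaw": 0,"dx": 49,"dy": -33,"dz": 0,"wz": -0.17},
    {"jaw": 0,"dx": 98,"dy": -66,"dz": 0,"wz": -0.34},
    {"jaw": 0,"dx": 147,"dy": -99,"dz": 0,"wz": -0.51},
    {"jaw": 0,"dx": 196,"dy": -132,"dz": 0,"wz": -0.68},
    {"jaw": 0,"dx": 245,"dy": -165,"dz": 0,"wz": -0.85},
    {"jaw": 0,"dx": 294,"dy": -198,"dz": 0,"wz": -1.02},
    {"jaw": 0,"dx": 343,"dy": -231,"dz": 10,"wz": -1.19},
    {"jaw": 0,"dx": 390,"dy": -263,"dz": 30,"wz": -1.36},
  ],
  force=12,
)

```text
invalid input at $.motion[0]: expected keys jaw, dx, dy, dz, wx, wy, wz
```

```bash
python3 -c "
from h import *
st();delta([468,-124,110],143.5)"
```

```text
0.3 [ 201.32 -511.73  205.26] [-179.98   -0.     21.47] F [-0.1 -0.2  0.4] T [-0.02 -0.   -0.02] g 0.997 q6 -3.8
d [ 390.1  -263.16   95.38] w [-2.0000e-04 -4.0000e-04 -2.1298e+00]
```

drive_tool(
  motion=[
    {"jaw": 0,"dx": 49,"dy": -33,"dz": 0,"wx": 0,"wy": 0,"wz": -0.17},
    {"jaw": 0,"dx": 98,"dy": -66,"dz": 0,"wx": 0,"wy": 0,"wz": -0.34},
    {"jaw": 0,"dx": 147,"dy": -99,"dz": 0,"wx": 0,"wy": 0,"wz": -0.51},
    {"jaw": 0,"dx": 196,"dy": -132,"dz": 0,"wx": 0,"wy": 0,"wz": -0.68},
    {"jaw": 0,"dx": 245,"dy": -165,"dz": 0,"wx": 0,"wy": 0,"wz": -0.85},
    {"jaw": 0,"dx": 294,"dy": -198,"dz": 0,"wx": 0,"wy": 0,"wz": -1.02},
    {"jaw": 0,"dx": 343,"dy": -231,"dz": 10,"wx": 0,"wy": 0,"wz": -1.19},
    {"jaw": 0,"dx": 390,"dy": -263,"dz": 30,"wx": 0,"wy": 0,"wz": -1.36},
  ],
  force=12,
)

```text
time_s: 1.3
eef_pos: [469.2, -122.5, 175.8]
tcp_rot: [179.9, 0.0, 99.7]
force: [0.6, -1.3, 0.2]
grip_width: 0.502
```

```bash
python3 -c "
from h import *
st();delta([468,-124,110],143.5)"
```

```text
1.3 [ 469.21 -122.5   175.76] [1.799e+02 4.000e-02 9.973e+01] F [ 0.6 -1.3  0.2] T [-0.03 -0.15 -0.01] g 0.502 q6 -28.7
d [-1.23 -1.56 65.76] w [ 0.0014  0.0013 -0.764 ]
```

drive_tool(
  motion=[
    {"jaw": 0,"dx": -1,"dy": -1,"dz": 15,"wx": 0,"wy": 0,"wz": -0.17},
    {"jaw": 0,"dx": -1,"dy": -1.5,"dz": 30,"wx": 0,"wy": 0,"wz": -0.34},
    {"jaw": 0,"dx": -1.2,"dy": -1.5,"dz": 50,"wx": 0,"wy": 0,"wz": -0.51},
    {"jaw": 0,"dx": -1.2,"dy": -1.5,"dz": 65,"wx": 0,"wy": 0,"wz": -0.68},
    {"jaw": 0,"dx": -1.2,"dy": -1.5,"dz": 80,"wx": 0,"wy": 0,"wz": -0.764},
    {"jaw": 0,"dx": -1.2,"dy": -1.5,"dz": 80,"wx": 0,"wy": 0,"wz": -0.764},
    {"jaw": 0,"dx": -1.2,"dy": -1.5,"dz": 80,"wx": 0,"wy": 0,"wz": -0.764},
  ],
)

```text
time_s: 2.17
eef_pos: [468.3, -124.1, 96.3]
tcp_rot: [179.9, 0.1, 143.4]
force: [-0.7, 0.1, -0.4]
grip_width: 0.498
```

```bash
python3 - <<'E'
from h import *
st()
s=eyes.get_image("scene"); crop(s,250,30,180,150,4,"pics/s2.png")
d=eyes.get_image("top"); crop(d,280,280,200,130,4,"pics/t2.png")
p=bot.read_state()['eef_pos']
print((w2pix(s,p)-[250,30]+.5)*4,(w2pix(d,p)-[280,280]+.5)*4)
E
```

```text
2.17 [ 468.3  -124.08   96.33] [1.7994e+02 1.3000e-01 1.4338e+02] F [-0.7  0.1 -0.4] T [-0.04 -0.18  0.  ] g 0.498 q6 -72.6
[363.61283121 302.10150479] [459.78767753 326.25684855]
```

View pics/s2.png

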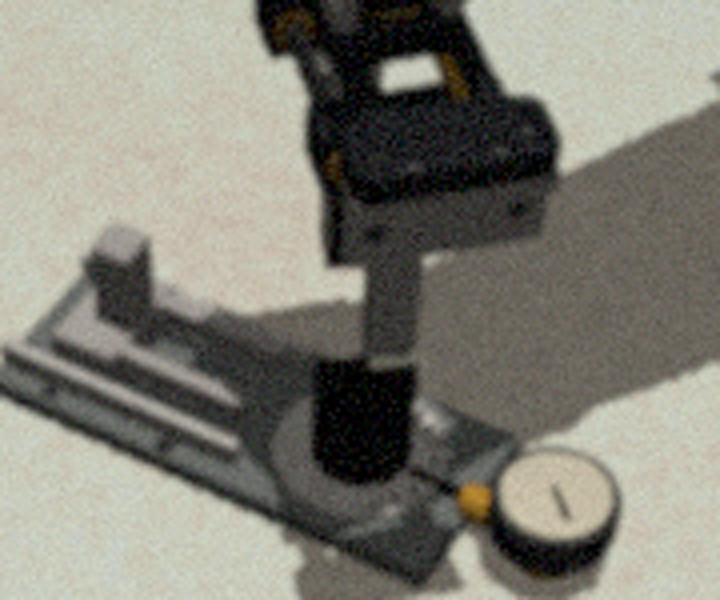

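View pics/t2.png

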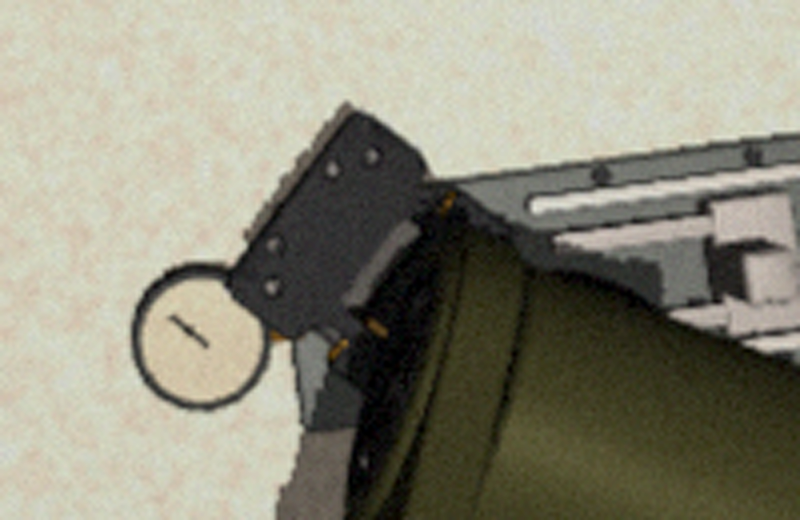

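```bash
python3 - <<'E'
from h import *
s=eyes.get_image("scene")
S=bot.read_state();R=Ro.from_euler('xyz',S['tcp_rot'],degrees=True)
f=cv2.resize(s["frame"][30:180,250:430,::-1],None,fx=4,fy=4,interpolation=cv2.INTER_CUBIC)
f=np.clip(f*1.6,0,255).astype(np.uint8)
def Q(X): return np.round((w2pix(s,X)-[250,30]+.5)*4-.5).astype(int)
T=lambda v:S['eef_pos']+R.apply(v)
for sg in(-1,1):
  for y in (23.5,36):
    cv2.polylines(f,[np.array([Q(T([x,sg*y,z])) for x,z in((-8,0),(8,0),(8,-60),(-8,-60))])],True,(0,0,255) if sg<0 else (0,255,0),1)
ctr=np.array([477.17,-177.4]);ay=np.array([-.1497,.9887]);ax=np.array([ay[1],-ay[0]])
W=lambda x,y,z:[*(ctr+x*ax+y*ay),z]
for P in ([W(x,y,12) for x,y in((-45,-110),(45,-110),(45,110),(-45,110))],[W(27*np.cos(t),145+27*np.sin(t),39) for t in np.linspace(0,6.28,40)]):
  cv2.polylines(f,[np.array([Q(p) for p in P])],True,(255,0,0),1)
cv2.imwrite("pics/ov2.png",f)
E
```

```text
(no output)
```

View pics/ov2.png

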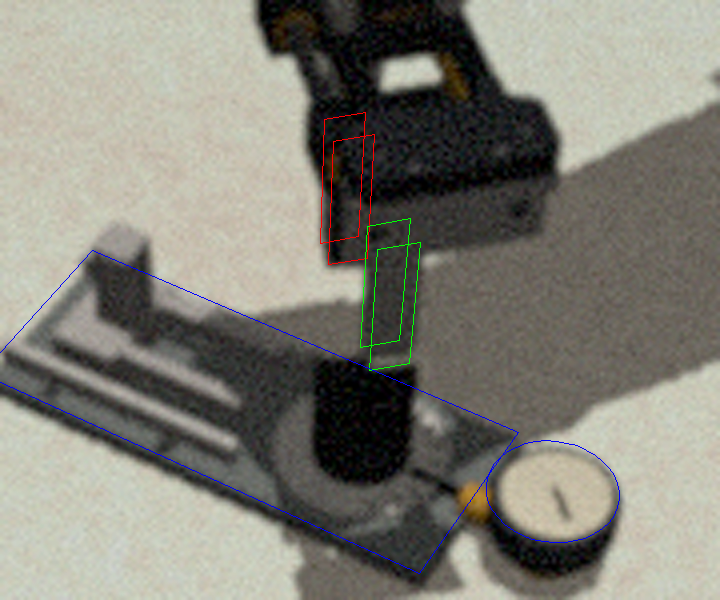

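```bash
python3 - <<'E'
from h import *
t=eyes.get_image("top"); s=eyes.get_image("scene")
t["frame"]=cv2.imread("pics/top0.png")[:,:,::-1]; s["frame"]=cv2.imread("pics/scene0.png")[:,:,::-1]
from scipy.optimize import least_squares
def blob(d,u,v,box,name):
    x0,y0=u-box,v-box
    g=cv2.cvtColor(d["frame"][y0:v+box,x0:u+box].copy(),cv2.COLOR_RGB2GRAY); g=cv2.resize(cv2.GaussianBlur(g,(3,3),0),None,fx=4,fy=4,interpolation=cv2.INTER_CUBIC)
    th,m=cv2.threshold(g,0,255,cv2.THRESH_OTSU)
    n,l,st,c=cv2.connectedComponentsWithStats(m); i=l[box*4,box*4]
    mm=(l==i).astype(np.uint8); cn=max(cv2.findContours(mm,0,1)[0],key=cv2.contourArea)
    e=cv2.fitEllipse(cv2.convexHull(cn)); 
    return (np.array(e[0])+.5)/4-.5+[x0,y0],np.array(e[1])/4
for d,u,v in((t,332,365),(s,391,159)):
    c,ax=blob(d,u,v,13,'')
    print("gauge",c,ax,pix2w(d,*c,39))
# plate corners
S4=lambda x,y:(240+(x+.5)/4-.5,80+(y+.5)/4-.5)
T4=lambda x,y:(305+(x+.5)/4-.5,300+(y+.5)/4-.5)
for p in((36,182),(462,373),(557,240)): print("scene corner",pix2w(s,*S4(*p),12))
# tab top quads
print("tab scene",pix2w(s,*S4(163,43),76),"tab top",pix2w(t,*T4(672,197),76))
f=cv2.resize(t["frame"][300:400,420:510,::-1],None,fx=8,fy=6+2,interpolation=cv2.INTER_CUBIC);cv2.imwrite("pics/z1.png",np.clip(f[:600]*1.6,0,255).astype(np.uint8)[:600,:800])
f=cv2.resize(s["frame"][75:150,250:350,::-1],None,fx=8,fy=8,interpolation=cv2.INTER_CUBIC);cv2.imwrite("pics/z2.png",np.clip(f*1.6,0,255).astype(np.uint8))
E
```

```text
gauge [329.91837215 364.63406086] [31.03565979 31.2463913 ] [454.54086896 -34.63837192  39.        ]
gauge [389.8947258  152.23788595] [24.79774666 30.54756546] [453.17385834 -31.26327195  39.        ]
scene corner [ 537.52988051 -270.27239199   12.        ]
scene corner [504.40932002 -60.92644562  12.        ]
scene corner [420.17250649 -72.96296952  12.        ]
tab scene [ 487.18306742 -234.91083451   76.        ] tab top [ 485.72299186 -240.51307323   76.        ]
```

View pics/z1.png

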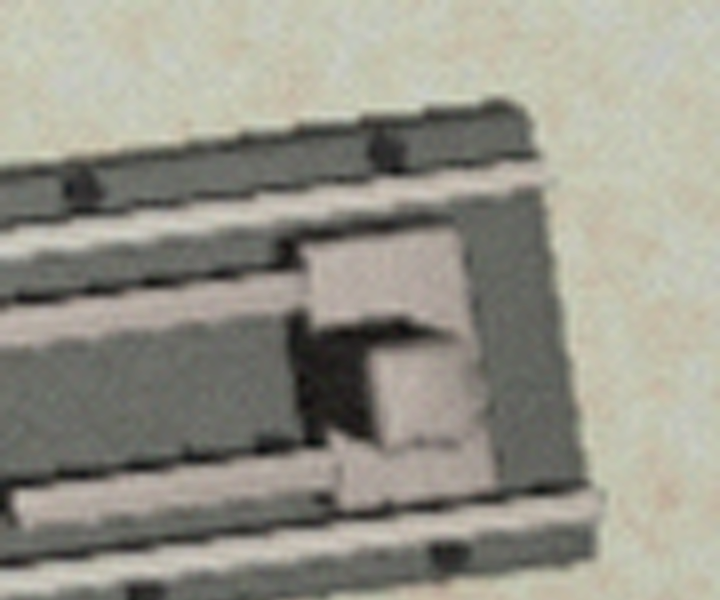

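View pics/z2.png

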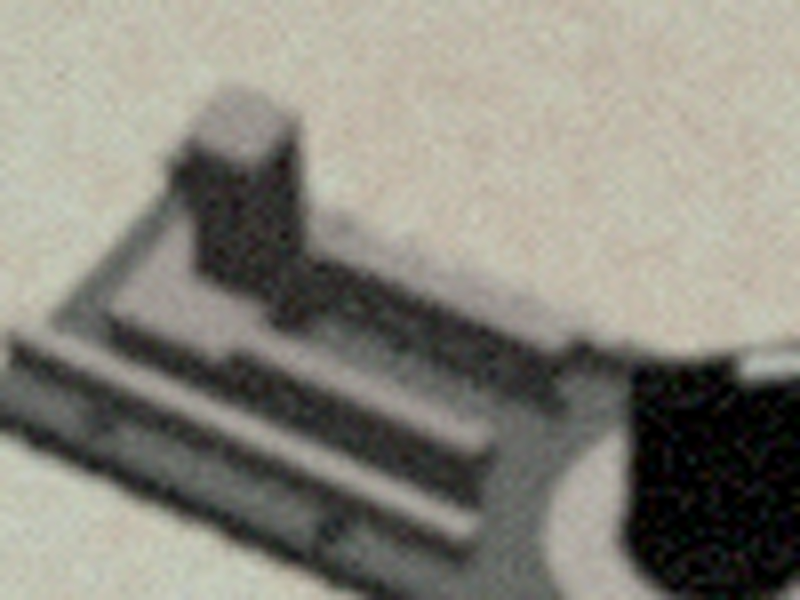

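```bash
python3 -c "
from h import *
st();delta([468.5,-122.2,36],143.5)"
```

```text
2.42 [ 468.21 -124.04   96.15] [1.7994e+02 1.3000e-01 1.4347e+02] F [ 0.4 -0.2  0.3] T [ 0.06 -0.14  0.03] g 0.505 q6 -72.7
d [ 1.    1.59 60.15] w [ 0.001   0.0023 -0.0006]
```

drive_tool(
  motion=[
    {"jaw": 0,"dx": 1,"dy": 1.6,"dz": 20,"wx": 0,"wy": 0,"wz": 0},
    {"jaw": 0,"dx": 1,"dy": 1.6,"dz": 35,"wx": 0,"wy": 0,"wz": 0},
    {"jaw": 0,"dx": 1,"dy": 1.6,"dz": 50,"wx": 0,"wy": 0,"wz": 0},
    {"jaw": 0,"dx": 1,"dy": 1.6,"dz": 60,"wx": 0,"wy": 0,"wz": 0},
    {"jaw": 0,"dx": 1,"dy": 1.6,"dz": 60,"wx": 0,"wy": 0,"wz": 0},
  ],
)

```text
time_s: 3.05
eef_pos: [468.2, -122.1, 35.5]
tcp_rot: [180.0, 0.1, 143.5]
force: [-0.4, 0.1, 0.2]
grip_width: 0.497
```

```bash
python3 - <<'E'
from h import *
st()
s=eyes.get_image("scene"); crop(s,250,60,180,130,4,"pics/s3.png")
E
```

```text
3.05 [ 468.23 -122.09   35.5 ] [1.7996e+02 6.0000e-02 1.4347e+02] F [-0.4  0.1  0.2] T [ 0.02 -0.11 -0.01] g 0.497 q6 -72.4
```

View pics/s3.png

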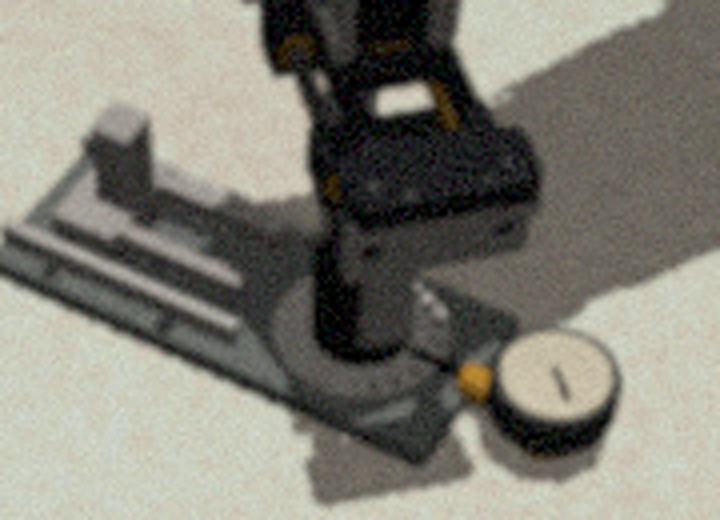

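```bash
python3 - <<'E'
from h import *
from scipy.optimize import minimize
t=eyes.get_image("top"); s=eyes.get_image("scene")
t["frame"]=cv2.imread("pics/top0.png")[:,:,::-1]; s["frame"]=cv2.imread("pics/scene0.png")[:,:,::-1]
def fit(d,x0,y0,w,h,thr,name):
    K=4
    g=cv2.cvtColor(np.ascontiguousarray(d["frame"][y0:y0+h,x0:x0+w]),cv2.COLOR_RGB2GRAY)
    g=cv2.resize(g,None,fx=K,fy=K,interpolation=cv2.INTER_CUBIC)
    m=(cv2.GaussianBlur(g,(0,0),3)<thr).astype(np.uint8)
    n,l,stt,c=cv2.connectedComponentsWithStats(m)
    i=1+np.argmax(stt[1:,4]); m=(l==i).astype(np.uint8); m=cv2.morphologyEx(m,cv2.MORPH_OPEN,np.ones((13,13),np.uint8)); m=cv2.morphologyEx(m,cv2.MORPH_CLOSE,np.ones((25,25),np.uint8))
    def sil(X,Y,a):
        a=np.radians(a);o=np.zeros_like(m)
        u=np.array([np.cos(a),np.sin(a)]);v=np.array([-u[1],u[0]])
        def hull(P):
            q=np.array([(w2pix(d,p)-[x0,y0]+.5)*K-.5 for p in P]).astype(np.float32)
            cv2.fillConvexPoly(o,cv2.convexHull(q).round().astype(np.int32),1)
        hull([[*(np.array([X,Y])+i*u*21+j*v*7),z] for i in(-1,1) for j in(-1,1) for z in(20,65)])
        hull([[X+22*np.cos(b),Y+22*np.sin(b),z] for b in np.linspace(0,6.28,30) for z in(12,20)])
        return o
    best=[]
    for a in (139,143.5,148):
      r=minimize(lambda p:float((sil(p[0],p[1],p[2])!=m).sum()),[469,-122,a],method='Nelder-Mead',options=dict(initial_simplex=[[469,-122,a],[475,-122,a],[469,-116,a],[469,-122,a+8]],xatol=.1))
      best.append((r.fun,r.x))
    best.sort(key=lambda b:b[0]); r=best[0]; print(name,m.sum(),r)
    o=sil(*r[1]); f=cv2.cvtColor(g,cv2.COLOR_GRAY2BGR); f=np.clip(f*1.6,0,255).astype(np.uint8)
    for M,c in((m,(0,255,0)),(o,(0,0,255))): cv2.drawContours(f,cv2.findContours(M,0,1)[0],-1,c,1)
    return f
a=fit(t,360,325,55,60,45,"top");b=fit(s,310,105,60,60,45,"scene")
cv2.imwrite("pics/fit.png",np.hstack([a,b[:a.shape[0]]]))
E
```

```text
top 8817 (np.float64(2265.0), array([ 468.74570193, -123.83414222,  138.60947087]))
scene 11916 (np.float64(4008.0), array([ 464.47450535, -124.02986786,  164.33312421]))
```

View pics/fit.png

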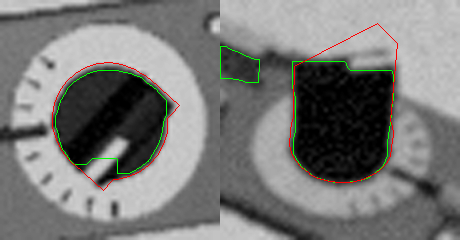

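```bash
python3 - <<'E'
from h import *
s=eyes.get_image("scene"); t=eyes.get_image("top")
s["frame"]=cv2.imread("pics/scene0.png")[:,:,::-1]; t["frame"]=cv2.imread("pics/top0.png")[:,:,::-1]
rows=[]
for (X,Y,A) in((468.5,-122.2,143.5),(469.5,-121,146),(470.5,-120,149)):
  ims=[]
  for d,x0,y0 in((s,305,105),(t,355,322)):
    f=cv2.resize(d["frame"][y0:y0+60,x0:x0+65,::-1],None,fx=6,fy=6,interpolation=cv2.INTER_CUBIC); f=np.clip(f*2.2,0,255).astype(np.uint8)
    a=np.radians(A);u=np.array([np.cos(a),np.sin(a)]);v=np.array([-u[1],u[0]])
    L=lambda P,c:cv2.polylines(f,[np.array([(w2pix(d,p)-[x0,y0]+.5)*6-.5 for p in P]).round().astype(int)],True,c,1)
    for z in(65,20): L([[*(np.array([X,Y])+i*u*21+j*v*7),z] for i,j in((-1,-1),(1,-1),(1,1),(-1,1))],(0,0,255))
    L([[X,Y,65],[*(np.array([X,Y])+21*u),65]],(255,0,0))
    L([[X+22*np.cos(b),Y+22*np.sin(b),12] for b in np.linspace(0,6.28,30)],(0,255,0))
    L([[X+38*np.cos(b),Y+38*np.sin(b),12] for b in np.linspace(0,6.28,30)],(0,255,0))
    ims.append(f)
  rows.append(np.vstack(ims))
o=np.hstack(rows); print(o.shape); cv2.imwrite("pics/fit2.png",cv2.resize(o,(800,int(o.shape[0]*800/o.shape[1]))))
E
```

```text
(720, 1170, 3)
```

View pics/fit2.png

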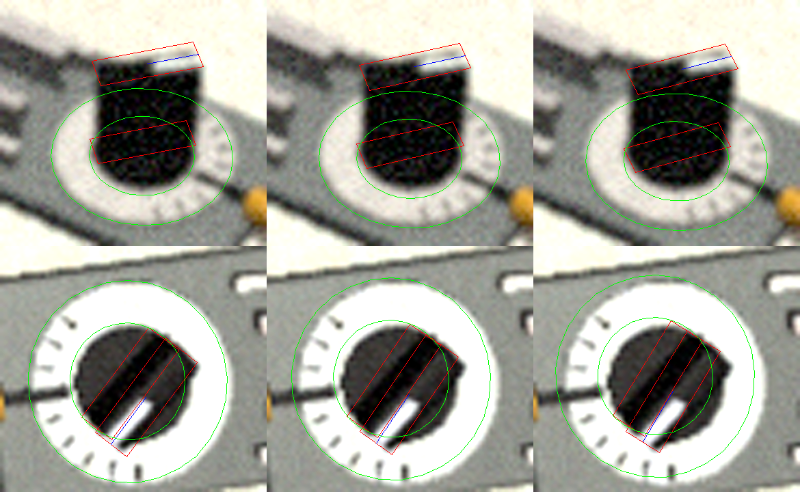

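drive_tool(
  motion=[
    {"jaw": -0.4,"dx": 0,"dy": 0,"dz": 0,"wx": 0,"wy": 0,"wz": 0},
    {"jaw": -0.7,"dx": 0,"dy": 0,"dz": 0,"wx": 0,"wy": 0,"wz": 0},
    {"jaw": -1,"dx": 0,"dy": 0,"dz": 0,"wx": 0,"wy": 0,"wz": 0},
    {"jaw": -1,"dx": 0,"dy": 0,"dz": 0,"wx": 0,"wy": 0,"wz": 0},
    {"jaw": -1,"dx": 0,"dy": 0,"dz": 0,"wx": 0,"wy": 0,"wz": 0},
  ],
  force=10,
)

```text
time_s: 3.92
eef_pos: [468.7, -123.3, 36.7]
tcp_rot: [-180.0, 0.2, 143.5]
force: [-2.1, -9.2, 0.1]
grip_width: 0.149
```

```bash
python3 -c "
from h import *
st()"
```

```text
3.92 [ 468.74 -123.28   36.7 ] [-179.99    0.24  143.48] F [-2.1 -9.2  0.1] T [-1.74  0.28 -0.01] g 0.149 q6 -72.4
```

drive_tool(
  motion=[
    {"jaw": -1,"dx": 0,"dy": 0,"dz": 1,"wx": 0,"wy": 0,"wz": 0},
    {"jaw": -1,"dx": 0,"dy": 0,"dz": 1,"wx": 0,"wy": 0,"wz": 0.1},
    {"jaw": -1,"dx": 0,"dy": 0,"dz": 1,"wx": 0,"wy": 0,"wz": 0.2},
    {"jaw": -1,"dx": 0,"dy": 0,"dz": 1,"wx": 0,"wy": 0,"wz": 0.3},
    {"jaw": -1,"dx": 0,"dy": 0,"dz": 1,"wx": 0,"wy": 0,"wz": 0.3},
  ],
)

```text
time_s: 4.55
eef_pos: [468.6, -124.0, 36.3]
tcp_rot: [180.0, 0.3, 126.2]
force: [-6.2, -5.4, 10.6]
grip_width: 0.146
```

```bash
python3 -c "
from h import *
st();s=bot.read_state();print(Ro.from_euler('xyz',s['tcp_rot'],degrees=True).inv().apply(s['force']))"
```

```text
4.55 [ 468.62 -123.98   36.35] [179.98   0.28 126.21] F [-6.2 -5.4 10.6] T [-1.06  1.19 -0.04] g 0.146 q6 -55.2
[ -0.77932535  -8.18023499 -10.62263999]
```

drive_tool(
  motion=[
    {"jaw": -1,"dx": 0,"dy": -0.5,"dz": 0,"wx": 0,"wy": 0,"wz": 0},
    {"jaw": -1,"dx": 0,"dy": -0.5,"dz": 0,"wx": 0,"wy": 0,"wz": 0.1},
    {"jaw": -1,"dx": 0,"dy": -0.5,"dz": 0,"wx": 0,"wy": 0,"wz": 0.2},
    {"jaw": -1,"dx": 0,"dy": -0.5,"dz": 0,"wx": 0,"wy": 0,"wz": 0.3},
    {"jaw": -1,"dx": 0,"dy": -0.5,"dz": 0,"wx": 0,"wy": 0,"wz": 0.3},
  ],
)

```text
time_s: 5.18
eef_pos: [468.1, -124.3, 36.4]
tcp_rot: [179.9, 0.3, 109.1]
force: [-2.2, -0.6, 3.9]
grip_width: 0.15
```

```bash
python3 -c "
from h import *
st();s=bot.read_state();print(Ro.from_euler('xyz',s['tcp_rot'],degrees=True).inv().apply(s['force']))"
```

```text
5.17 [ 468.09 -124.32   36.38] [179.92   0.26 109.06] F [-2.2 -0.6  3.9] T [-0.21  0.42 -0.06] g 0.15 q6 -38.1
[ 0.14205663 -2.25976038 -3.88955789]
```

drive_tool(
  motion=[
    {"jaw": -1,"dx": 0,"dy": -0.3,"dz": -0.2,"wx": 0,"wy": 0,"wz": 0.06},
    {"jaw": -1,"dx": 0,"dy": -0.3,"dz": -0.2,"wx": 0,"wy": 0,"wz": 0.12},
    {"jaw": -1,"dx": 0,"dy": -0.3,"dz": -0.2,"wx": 0,"wy": 0,"wz": 0.18},
    {"jaw": -1,"dx": 0,"dy": -0.3,"dz": -0.2,"wx": 0,"wy": 0,"wz": 0.18},
    {"jaw": -1,"dx": 0,"dy": -0.3,"dz": -0.2,"wx": 0,"wy": 0,"wz": 0.18},
  ],
)

```text
time_s: 5.8
eef_pos: [467.8, -124.4, 36.5]
tcp_rot: [179.9, 0.2, 98.9]
force: [-0.2, -1.4, -2.7]
grip_width: 0.149
```

```bash
python3 -c "
from h import *
st();s=bot.read_state();print(Ro.from_euler('xyz',s['tcp_rot'],degrees=True).inv().apply(s['force']))"
```

```text
5.8 [ 467.76 -124.39   36.46] [179.88   0.23  98.87] F [-0.2 -1.4 -2.7] T [-0.21 -0.05 -0.06] g 0.149 q6 -27.9
[-1.30684558 -0.46353615  2.70548189]
```

Force is near zero. I'll release, rise, and move clear towards +x to look from above.

drive_tool(
  motion=[
    {"jaw": -0.6,"dx": 0,"dy": 0,"dz": 0,"wx": 0,"wy": 0,"wz": 0},
    {"jaw": 0,"dx": 0,"dy": 0,"dz": 0,"wx": 0,"wy": 0,"wz": 0},
    {"jaw": 0,"dx": 0,"dy": 0,"dz": -30,"wx": 0,"wy": 0,"wz": 0},
    {"jaw": 0,"dx": 0,"dy": 0,"dz": -80,"wx": 0,"wy": 0,"wz": 0},
    {"jaw": -1,"dx": -60,"dy": 0,"dz": -120,"wx": 0,"wy": 0,"wz": 0},
    {"jaw": -1,"dx": -120,"dy": 0,"dz": -120,"wx": 0,"wy": 0,"wz": 0},
    {"jaw": -1,"dx": -180,"dy": 0,"dz": -120,"wx": 0,"wy": 0,"wz": 0},
    {"jaw": -1,"dx": -240,"dy": 0,"dz": -120,"wx": 0,"wy": 0,"wz": 0},
  ],
)

```text
time_s: 6.8
eef_pos: [504.5, -362.4, 157.7]
tcp_rot: [179.9, 0.3, 98.9]
force: [1.2, 0.5, 0.6]
grip_width: 0.112
```

```bash
python3 - <<'E'
from h import *
st()
s=eyes.get_image("scene"); crop(s,240,80,180,110,4,"pics/s4.png")
d=eyes.get_image("top"); crop(d,305,300,200,100,4,"pics/t4.png"); cv2.imwrite("pics/t4raw.png",d["frame"][:,:,::-1])
E
```

```text
6.8 [ 504.46 -362.45  157.72] [179.85   0.25  98.9 ] F [1.2 0.5 0.6] T [-0.03 -0.09  0.03] g 0.112 q6 -47.9
```

View pics/t4.png

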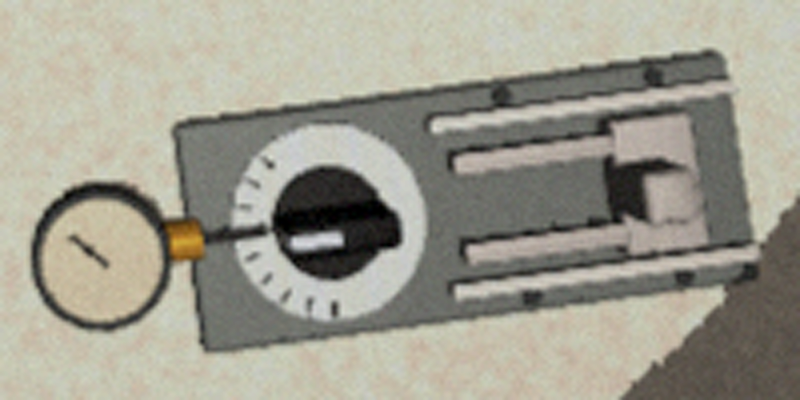

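View pics/s4.png

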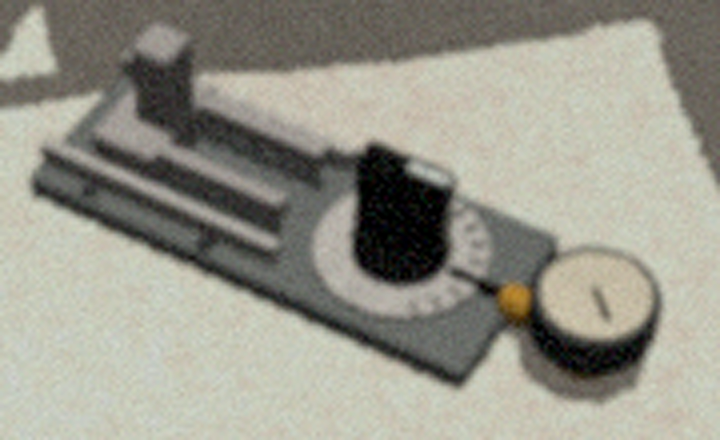

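```bash
python3 - <<'E'
from h import *
d=eyes.get_image("top")
f=cv2.resize(d["frame"][335:380,355:425,::-1],None,fx=11,fy=11,interpolation=cv2.INTER_CUBIC)
cv2.imwrite("pics/k4.png",np.clip(f*2.0,0,255).astype(np.uint8))
# pointer moments
g=cv2.cvtColor(np.ascontiguousarray(d["frame"]),cv2.COLOR_RGB2GRAY).astype(float)
x0,x1,y0,y1=374,394,355,365
P=g[y0:y1,x0:x1]; w=np.clip(P-70,0,None)
print(P.astype(int))
ys,xs=np.mgrid[y0:y1,x0:x1]
pts=np.array([pix2w(d,u,v,65)[:2] for u,v in zip(xs.ravel(),ys.ravel())]);w=w.ravel()
c=(pts*w[:,None]).sum(0)/w.sum();C=((pts-c).T*w)@(pts-c)/w.sum();e,V=np.linalg.eigh(C);v=V[:,1];v*=np.sign(v[1]);print(c,np.degrees(np.arctan2(v[1],v[0])),np.sqrt(e*12))
E
```

```text
[[ 10   5   0   1   1   3   7   3   0   1   0   1   5   0   1  13   7  14
   10  15]
 [ 10   0   3   7   0   7   2   1   9  12   9  11  15  15  21  22  18  26
   14  23]
 [ 26  14   0   7  10  21  21  20  27  27  21  22  31  37  45  50  37  22
   23  23]
 [ 23  31  26   4  23  32  52  62  60  64  84 100 100 106 105 100  67  24
   24  26]
 [ 39  43  39  52  96  99 104 109 112 111 121 129 127 125 127 122  95  24
   18  22]
 [ 66  41  47  70 128 126 130 130 125 126 131 128 126 125 126 123 101  19
   21  26]
 [ 89  23  37  71 115 126 127 126 126 119 100  89  89  87  79  74  60  21
   17  22]
 [105  36  16  39  71  86  85  78  75  69  49  37  35  31  18  14  14  17
    9   9]
 [118  84  36  13  21  32  29  19  14  14  14  12   9  10  13   4   8  11
   14  14]
 [125 117  85  27   8   7   8   6  11   6  13   6  19  21  16  24  18  23
   15  25]]
[ 465.7482051  -111.29751275] 104.03346068387842 [ 5.11337849 23.04178079]
```

View pics/k4.png

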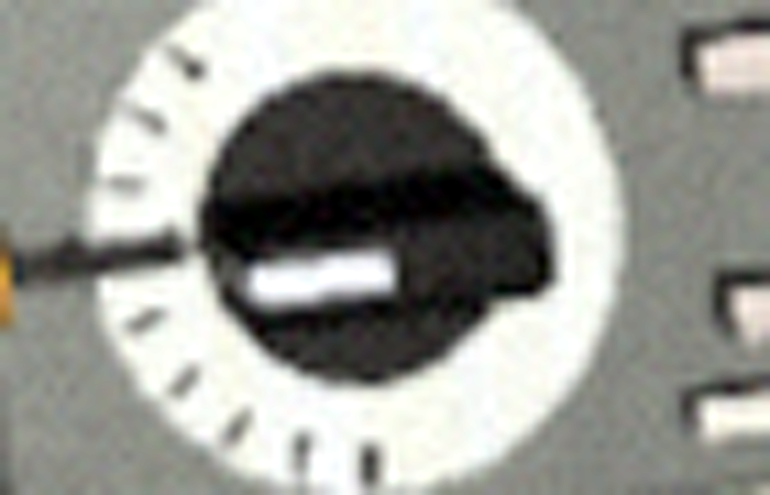

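```bash
python3 - <<'E'
from h import *
res=[]
for k in range(3):
    d=eyes.get_image("top")
    g=cv2.cvtColor(np.ascontiguousarray(d["frame"]),cv2.COLOR_RGB2GRAY).astype(float)
    x0,x1,y0,y1=377,391,357,363
    for a,b in ((378,389),(379,388)):
        # centroid line fit per column
        xs=np.arange(a,b+1); ys=[]
        for x in xs:
            col=np.clip(g[356:365,x]-30,0,None); ys.append((col*np.arange(356,365)).sum()/col.sum())
        p=np.polyfit(xs,ys,1); q=[pix2w(d,x,np.polyval(p,x),65) for x in(a,b)]
        v=q[0]-q[1]; print("pointer",np.degrees(np.arctan2(v[1],v[0])))
    # mark: dark line on dial, cols 357..370
    xs=np.arange(358,371); ys=[]
    for x in xs:
        col=np.clip(np.median(g[353:364,x])-8-g[353:364,x],0,None); ys.append((col*np.arange(353,364)).sum()/max(col.sum(),1))
    p=np.polyfit(xs,ys,1); q=[pix2w(d,x,np.polyval(p,x),12.5) for x in(358,370)];v=q[0]-q[1]; print("mark",np.degrees(np.arctan2(v[1],v[0])),q[1])
# plate long edges: rail edge etc: gradient line fit along top & bottom plate edges
d=eyes.get_image("top");g=cv2.GaussianBlur(cv2.cvtColor(np.ascontiguousarray(d["frame"]),cv2.COLOR_RGB2GRAY).astype(float),(0,0),1)
for (xa,ya,xb,yb) in ((352,330.5,480,314),(360,387,478,371)):
    xs=np.arange(xa,xb);ys=[]
    for x in xs:
        yc=int(round(np.interp(x,[xa,xb],[ya,yb]))); w=np.abs(np.diff(g[yc-5:yc+6,x]))**2; ys.append((w*(np.arange(yc-5,yc+5)+.5)).sum()/w.sum())
    for _ in range(3):
        p=np.polyfit(xs,ys,1); r=np.polyval(p,xs)-ys; k=abs(r)<1; xs=xs[k];ys=np.array(ys)[k]
    q=[pix2w(d,x,np.polyval(p,x),12) for x in(xa,xb)];v=q[0]-q[1];print("edge",np.degrees(np.arctan2(v[1],v[0])),len(xs))
E
```

```text
pointer 97.89056711947661
pointer 98.69467974919148
mark 96.6229892900637 [463.50113374 -97.79913824  12.5       ]
pointer 97.92048932765645
pointer 98.72972781551769
mark 96.80363951034649 [463.52269775 -97.79889903  12.5       ]
pointer 97.99303765088762
pointer 98.83997719999856
mark 96.60417249830856 [463.47143333 -97.79946771  12.5       ]
edge 98.6163230988408 116
edge 99.84820534406256 94
```

```bash
python3 -c "
from h import *
u=np.array([-.1513,.9885]);k=np.array([467.9,-124.])
st();delta([*(k-150*u),48],98.7);delta([*(k-78*u),48],98.7)"
```

```text
7.15 [ 504.53 -359.21  157.7 ] [179.88   0.23  98.95] F [0.2 0.4 0.1] T [ 0.   -0.11  0.04] g 0.006 q6 -47.7
d [ 88.48  -0.48 109.34] w [0.0022 0.004  0.0044]
d [160.48  -0.17 109.05] w [0.0022 0.004  0.0044]
```

drive_tool(
  motion=[
    {"jaw": -1,"dx": 40,"dy": -0.5,"dz": 40,"wx": 0,"wy": 0,"wz": 0.004},
    {"jaw": -1,"dx": 75,"dy": -0.5,"dz": 80,"wx": 0,"wy": 0,"wz": 0.004},
    {"jaw": -1,"dx": 86,"dy": -0.5,"dz": 105,"wx": 0,"wy": 0,"wz": 0.004},
    {"jaw": -1,"dx": 86,"dy": -0.5,"dz": 109,"wx": 0,"wy": 0,"wz": 0.004},
    {"jaw": -1,"dx": 86,"dy": -0.5,"dz": 109,"wx": 0,"wy": 0,"wz": 0.004},
  ],
)

```text
time_s: 7.78
eef_pos: [491.5, -275.0, 49.4]
tcp_rot: [179.8, 0.3, 98.8]
force: [-0.6, 0.5, 1.6]
grip_width: 0.004
```

```bash
python3 - <<'E'
from h import *
st()
s=eyes.get_image("scene"); crop(s,230,40,180,150,4,"pics/s5.png")
d=eyes.get_image("top"); crop(d,305,300,200,100,4,"pics/t5.png")
u=np.array([-.1513,.9885]);k=np.array([467.9,-124.])
delta([*(k-78*u),48],98.7)
E
```

```text
7.78 [ 491.55 -274.99   49.44] [179.81   0.29  98.75] F [-0.6  0.5  1.6] T [-0.11 -0.05  0.  ] g 0.004 q6 -41.6
d [75.26 -0.49  1.25] w [0.0037 0.0055 0.0002]
```

View pics/s5.png

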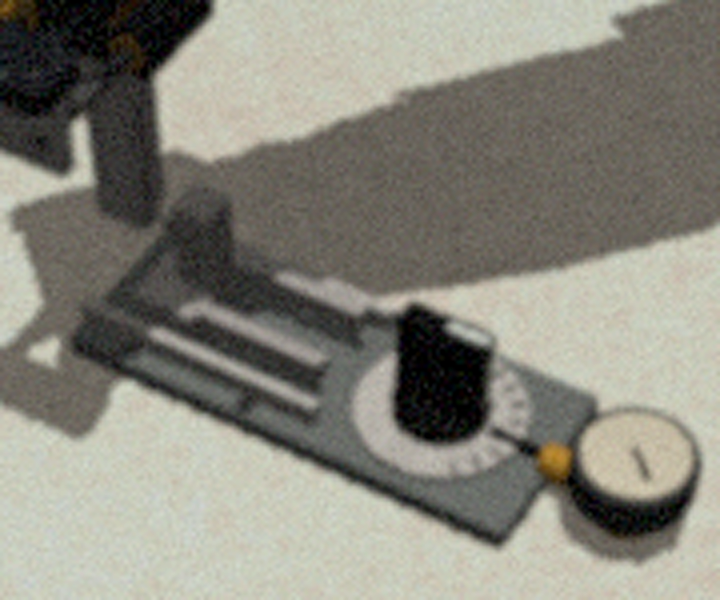

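drive_tool(
  motion=[
    {"jaw": -1,"dx": 6,"dy": -0.5,"dz": 1,"wx": 0,"wy": 0,"wz": 0},
    {"jaw": -1,"dx": 12,"dy": -0.5,"dz": 1,"wx": 0,"wy": 0,"wz": 0},
    {"jaw": -1,"dx": 18,"dy": -0.5,"dz": 1,"wx": 0,"wy": 0,"wz": 0},
    {"jaw": -1,"dx": 24,"dy": -0.5,"dz": 1,"wx": 0,"wy": 0,"wz": 0},
    {"jaw": -1,"dx": 30,"dy": -0.5,"dz": 1,"wx": 0,"wy": 0,"wz": 0},
    {"jaw": -1,"dx": 36,"dy": -0.5,"dz": 1,"wx": 0,"wy": 0,"wz": 0},
    {"jaw": -1,"dx": 40,"dy": -0.5,"dz": 1,"wx": 0,"wy": 0,"wz": 0},
    {"jaw": -1,"dx": 40,"dy": -0.5,"dz": 1,"wx": 0,"wy": 0,"wz": 0},
  ],
)

```text
time_s: 8.88
eef_pos: [484.9, -235.6, 48.4]
tcp_rot: [179.8, 0.3, 98.7]
force: [0.3, 0.0, 1.1]
grip_width: 0.009
```

```bash
python3 - <<'E'
from h import *
st()
s=eyes.get_image("scene"); crop(s,230,40,180,150,4,"pics/s6.png")
u=np.array([-.1513,.9885]);k=np.array([467.9,-124.])
delta([*(k-78*u),48],98.7)
E
```

```text
8.88 [ 484.94 -235.55   48.35] [179.8    0.29  98.73] F [0.3 0.  1.1] T [-0.08 -0.1   0.03] g 0.009 q6 -38.4
d [34.98  0.11  0.11] w [0.0033 0.005  0.0004]
```

View pics/s6.png

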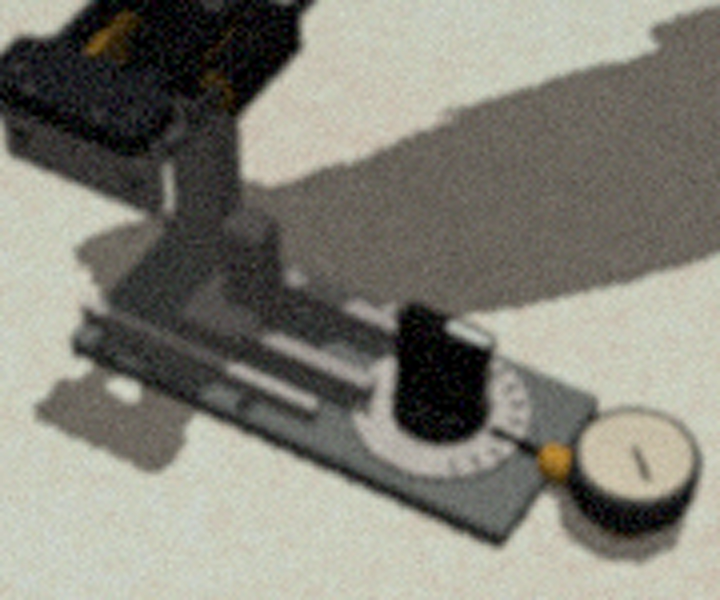

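drive_tool(
  motion=[
    {"jaw": -1,"dx": 5,"dy": 0,"dz": 0,"wx": 0,"wy": 0,"wz": 0},
    {"jaw": -1,"dx": 10,"dy": 0,"dz": 0,"wx": 0,"wy": 0,"wz": 0},
    {"jaw": -1,"dx": 15,"dy": 0,"dz": 0,"wx": 0,"wy": 0,"wz": 0},
    {"jaw": -1,"dx": 19,"dy": 0,"dz": 0,"wx": 0,"wy": 0,"wz": 0},
    {"jaw": -1,"dx": 22,"dy": 0,"dz": 0,"wx": 0,"wy": 0,"wz": 0},
    {"jaw": -1,"dx": 25,"dy": 0,"dz": 0,"wx": 0,"wy": 0,"wz": 0},
    {"jaw": -1,"dx": 28,"dy": 0,"dz": 0,"wx": 0,"wy": 0,"wz": 0},
  ],
)

```text
time_s: 9.8
eef_pos: [480.7, -207.9, 48.2]
tcp_rot: [179.8, 0.3, 98.7]
force: [0.7, -1.5, 1.2]
grip_width: 0.01
```

drive_tool(
  motion=[
    {"jaw": -1,"dx": 2,"dy": 0,"dz": 0,"wx": 0,"wy": 0,"wz": 0},
    {"jaw": -1,"dx": 4,"dy": 0,"dz": 0,"wx": 0,"wy": 0,"wz": 0},
  ],
)

```text
time_s: 10.05
eef_pos: [480.1, -203.8, 48.2]
tcp_rot: [179.8, 0.3, 98.7]
force: [0.9, -2.4, 1.8]
grip_width: 0.007
```

drive_tool(
  motion=[
    {"jaw": -1,"dx": 1.5,"dy": 0,"dz": 0,"wx": 0,"wy": 0,"wz": 0},
    {"jaw": -1,"dx": 3,"dy": 0,"dz": 0,"wx": 0,"wy": 0,"wz": 0},
  ],
)

```text
time_s: 10.3
eef_pos: [479.7, -201.1, 48.3]
tcp_rot: [179.8, 0.3, 98.7]
force: [0.5, -9.5, -0.9]
grip_width: 0.002
```

drive_tool(
  motion=[
    {"jaw": -1,"dx": 1,"dy": 0,"dz": 0,"wx": 0,"wy": 0,"wz": 0},
    {"jaw": -1,"dx": 2,"dy": 0,"dz": 0,"wx": 0,"wy": 0,"wz": 0},
  ],
)

```text
time_s: 10.55
eef_pos: [479.7, -200.7, 48.4]
tcp_rot: [179.7, 0.5, 98.7]
force: [1.8, -19.1, -6.1]
grip_width: 0.004
```

drive_tool(
  motion=[
    {"jaw": -1,"dx": -4,"dy": 0,"dz": 0,"wx": 0,"wy": 0,"wz": 0},
    {"jaw": -1,"dx": -15,"dy": 0,"dz": 0,"wx": 0,"wy": 0,"wz": 0},
    {"jaw": -1,"dx": -30,"dy": 0,"dz": -20,"wx": 0,"wy": 0,"wz": 0},
    {"jaw": -1,"dx": -60,"dy": 0,"dz": -60,"wx": 0,"wy": 0,"wz": 0},
    {"jaw": -1,"dx": -110,"dy": 0,"dz": -100,"wx": 0,"wy": 0,"wz": 0},
    {"jaw": -1,"dx": -170,"dy": 0,"dz": -120,"wx": 0,"wy": 0,"wz": 0},
    {"jaw": -1,"dx": -180,"dy": 0,"dz": -120,"wx": 0,"wy": 0,"wz": 0},
  ],
)

```text
time_s: 11.42
eef_pos: [506.2, -381.0, 171.1]
tcp_rot: [179.7, 0.6, 98.6]
force: [0.3, 1.3, -0.0]
grip_width: 0.007
```

```bash
python3 - <<'E'
from h import *
st()
s=eyes.get_image("scene"); crop(s,240,80,180,110,4,"pics/s7.png")
d=eyes.get_image("top"); crop(d,305,300,200,100,4,"pics/t7.png")
cv2.imwrite("pics/t7full.png",d["frame"][:,:,::-1])
T=lambda x,y,z: pix2w(d,305+(x+.5)/4-.5,300+(y+.5)/4-.5,z)
g=cv2.cvtColor(np.ascontiguousarray(d["frame"]),cv2.COLOR_RGB2GRAY).astype(float)
for a,b in ((378,389),(379,388)):
    xs=np.arange(a,b+1); ys=[]
    for x in xs:
        col=np.clip(g[356:365,x]-30,0,None); ys.append((col*np.arange(356,365)).sum()/col.sum())
    p=np.polyfit(xs,ys,1); q=[pix2w(d,x,np.polyval(p,x),65) for x in(a,b)]
    v=q[0]-q[1]; print("pointer",np.degrees(np.arctan2(v[1],v[0])))
E
```

```text
11.43 [ 506.2  -380.96  171.12] [179.66   0.61  98.58] F [ 0.3  1.3 -0. ] T [ 0.01 -0.08 -0.03] g 0.007 q6 -48.8
pointer 97.92815510539836
pointer 98.86386141090266
```

View pics/t7.png

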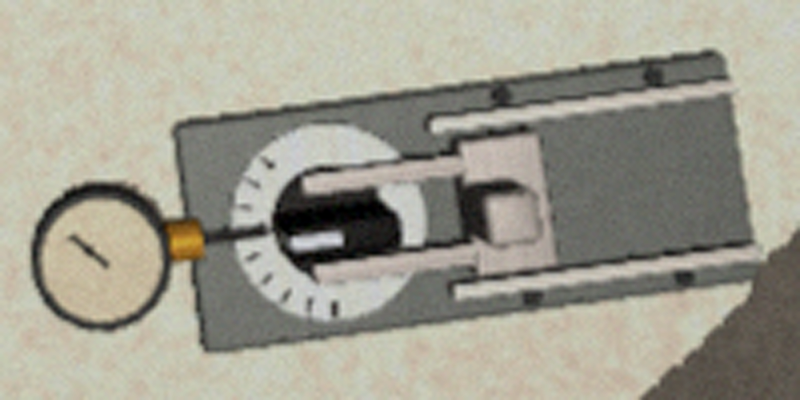

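View pics/s7.png

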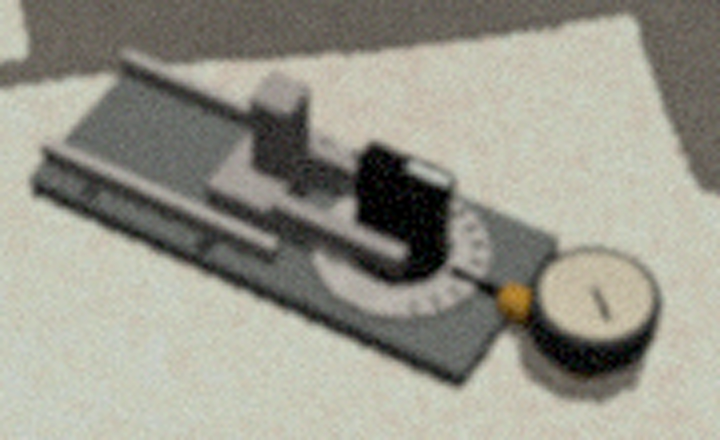

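```bash
python3 - <<'E'
from h import *
a=cv2.imread("pics/top0.png");b=cv2.imread("pics/t7full.png")
for n,(x,y) in {"tap":(210,330),"bottle":(342,142)}.items():
    A,B=[cv2.GaussianBlur(i[y-35:y+35,x-35:x+35],(0,0),1.5).astype(int) for i in(a,b)]; print(n,abs(A-B).max())
d=eyes.get_image("top");T=lambda x,y,z: pix2w(d,305+(x+.5)/4-.5,300+(y+.5)/4-.5,z)
print("tab moved",np.linalg.norm(T(672,197,76)-T(512,218,76)),"to knob",np.linalg.norm(T(512,218,76)[:2]-[467.9,-124]))
order.hand_in()
E
```

```text
tap 3
bottle 4
tab moved 58.79359919220001 to knob 59.075603409409425
the job is handed in; nothing more can be done
```

I turned the knob about 45° clockwise onto the long thick mark, then pushed the fork lock home with shut fingers. I backed the arm clear and handed the job in at about 11.5 s.

**Last checks**
- **Knob:** the pointer measured 97.9–98.9° in the world frame. The two plate edges gave the slide direction as 98.6° and 99.8°. The pointer reading was the same before and after the lock went in. A rougher fit to the blurred mark gave about 96.7°, which I trusted less.
- **Lock:** the tab's centre is about 59 mm from the knob's axis, against 60 mm when fully home. It moved about 59 mm, and the push stopped firmly at about 19 N. Both views show the tines on either side of the bar.
- **Bystanders:** the tap and the bottle look unchanged in the top view.
- **Forces:** the largest I saw at the end of any move was about 20 N. I did not log the force within moves.

**Disagreement:** the two cameras differed by about 3–6 mm on where the regulator lies. I settled the knob's position across the bar from the gripping forces, which fell to near zero by the end of the turn.

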